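# Pick the green microphone out of the crowded rack and stand it in the desk base

## Task

Take the green microphone out of the row of three in the wooden rack, reaching in through the free space in front of and behind it, since its neighbours stand too close on either side. Stand it upright in the cup of the steel desk base, lowering it until its foot is at the bottom of the cup before you let go. Leave the black and the silver microphones standing in their slots.

Things in the scene. Friction and masses are not known exactly. Their poses are not given: they have to be found in the camera images.
- green_mic: Microphone to move: matte green, upright in a rack slot (any of three), 150 mm tall, 0.26 kg. Origin: centre of its flat foot, z up its axis; yaw has no meaning. Handle 30 mm in diameter up to 92 mm, widening to the head: a vertical cylinder 46 mm in diameter from 109 to 137 mm above the origin (grip about 123 mm up), then a dome to 150 mm.
- black_mic: A neighbour to leave standing: black, same shape and size, in another slot. Origin: centre of its foot, z up its axis. The three slots lie in a straight row, 60 mm apart (14 mm between heads), in a fixed rack on a round pine platform; the line through the microphones gives the row's direction. Slots are 37 mm wide, 30 mm deep, floor 27 mm above the table.
- silver_mic: A neighbour to leave standing: silver-grey, same shape and size, in the remaining slot. Origin: centre of its foot, z up its axis. 37 mm beyond each end slot's centre is a wooden end board, top 167 mm above the table, so close the fingers across the row: in front of and behind it nothing is over 85 mm high. The rack with its microphones is under 180 mm high.
- desk_base: Fixed steel desk base: dark round plate 130 mm in diameter, 12 mm thick, with a bright upright round cup in its centre. Origin: centre of the plate's underside, on the table; z up the cup's axis. Cup floor 15 mm above the origin; bore 40 mm in diameter up to 57 mm, flaring to 58 mm at the rim, 70 mm above the origin. Nothing tall stands within 60 mm of the plate.
Mind the look-alikes: they are no part of the job. There is more than one size of the green_mic; the one meant has the size given above.

How it is judged (in metres and radians):
On the way, in this order (a step that is already met when the one before it is completed fails the run):
1. the green microphone is lifted clear of its slot (height (world z) of green_mic above 0.08 m), for 0.1 s.
2. still held by the fingers, it is lowered into the cup to within 20 mm of the bottom (horizontal distance between green_mic and desk_base below 0.015 m and z of green_mic in the frame of desk_base below 0.035 m and contact force between the fingers and green_mic above 0.3 N), for 0.05 s.
At the end, for the whole second after the job is handed in: The green microphone stands released and at rest in the desk base's cup, its foot within 15 mm of the cup's axis and within 8 mm of the cup's floor, upright to within 16 degrees; the black and silver microphones are in their slots, within 20 mm of where they were and upright to within 16 degrees (horizontal distance between green_mic and desk_base below 0.015 m and z of green_mic in the frame of desk_base below 0.023 m and angle between each of green_mic, black_mic, silver_mic's own z axis and vertical below 0.28 rad and linear speed of green_mic below 0.03 m/s and distance of each of black_mic, silver_mic from where it was at the start of the episode below 0.02 m); the robot touches nothing.
It fails at once if the black or silver microphone is pulled out of its slot or knocked over (moved over 20 mm or tilted over 25 degrees) (distance of any of black_mic, silver_mic from where it was at the start of the episode above 0.02 m or angle between any of black_mic, silver_mic's own z axis and vertical above 0.44 rad).
It also fails if it takes over 48 s, if anything falls off the work surface, if the arm or the gripper's body presses on something with over 40 N, if the wrist force passes 120 N, or if a joint passes its speed limit or range.

## Robot

A 6-joint arm with a two-finger parallel gripper is mounted at the origin on the work surface. World frame = base frame: x ahead of the robot, y to its left, z up, the work surface at z = 0. Lengths are in m, angles in degrees, forces in N, time in s.
With the tool pointing down it reaches from about 0.325 to 0.75 m from the base axis. Payload 7.6 kg.
Tool frame: the origin (TCP) lies at the very end of the fingers, on their centre line; the grasp point (between the pads) lies 19 mm behind it; y points along the fingers, x is the direction in which the jaws open and shut, and the axes are right-handed (so a half turn about y gives the same grasp; the last joint's range is limited). The gripper opens to 85 mm and grips with 20 to 120 N. Pads are 22 mm wide; open, the fingers measure 114 mm over their backs; the gripper's body (76 mm by 85 mm) begins 54 mm behind the grasp point. The pads swing forward as they close: fully open they stand 13 mm farther back than shut.
Start: joints at [59.971, 2.991, 80.254, -0, 96.75, -4.028], TCP at [0.23, 0.472, 0.204] pointing down, gripper open.
Joint ranges: [-166.34, 166.34], [-52.06, 124.39], [6.96, 135.62], [-60.46, 240.46], [14.63, 156.25], [-167.68, 167.68]. Speed limits (degrees/s): [147.25, 147.25, 172.46, 180, 180, 180].

## Interface

Orientations are given as a 3x3 rotation matrix whose columns are the frame's x, y, z axes.
In Python, from plant import reach, movel, move_j, gripper_to, hold, solve_ik, state, read_camera, camera_params, MotionError, hand_in gives the robot as it stands. The module is installed in compiled form; this text tells all that it offers. Calls block until the motion is done:
- reach(position, orientation): joint-space move of the TCP to a pose.
- movel(position, attitude=None, vel=0.15, force_limit=None): straight line of the TCP; attitude=None keeps the orientation; vel is the mean speed in m/s. With force_limit (N) it stops when the force on the tool has changed by that much, and returns True; else False.
- move_j(angles): joint-space move.
- gripper_to(opening, f_grip=None): finger opening in m; f_grip is the grip in N (None keeps the last); returns when the fingers have stopped.
- hold(seconds).
- solve_ik(position, orientation): joint angles nearest the present ones, or None.
- state(): the state.
- read_camera(name): name is "scene" or "top" or "wrist"; returns the picture (420x560x3 uint8, red, green, blue); there is no depth.
- camera_params(name): a dict with "vertical_fov" (degrees; the focal length in pixels is half the picture's height over the tangent of half this angle, whatever the lens; pixels are square), "cx", "cy" (the principal point, pixels), "camera_from_world" (4x4, takes a point from world to camera coordinates). Camera axes: x right, y down, z forward; pixel columns grow to the right and rows downward; lengths in m; the calibration is good to about 2 mm. A picture is of the moment at which its call begins: read the wrist's pose just before it. camera_params takes no time and is no camera call; for the wrist camera it gives the pose at the moment of the call.
A pose or a line that the arm cannot do raises MotionError and nothing moves.
- hand_in(): hands the job in, once; it reports no verdict.
The state is a dict: "t": time; "qpos": joint angles; "joint_vel": joint speeds; "tau": joint torques, N m; "ee_pos": TCP position; "tcp_rot": TCP orientation; "wrist_force": force on the tool from outside, world axes, zero at the start; "wrist_torque": the same for the moment, N m; "opening": finger opening in m.
Only numpy, scipy, OpenCV 4.12 (cv2) and the standard library are available. Lean on these libraries where they do the work, as an engineer would, in place of code of your own. Each camera call takes 0.05 s, during which the arm holds its last target. There are 200 camera calls.

## Working session

There is one attempt and no reset: what is moved stays moved. The work goes in short steps, each a Python script; the robot and the scene stay as the last script left them, time stands still between calls to the robot, and variables do not carry over. Pictures are saved under pics/ and viewed, about 8 in all and at most 12, crops included, and the job is handed in when it is done.

```bash
mkdir -p pics; python3 - <<'E'
from plant import *
import cv2,numpy as np
np.set_printoptions(precision=4,suppress=True)
for n in ("scene","top"):
    cv2.imwrite(f"pics/{n}0.png",read_camera(n)[:,:,::-1]); print(n,camera_params(n))
print(camera_params("wrist")); print(state()["tcp_rot"],state()["t"])
E
```

```text
scene {'vertical_fov': 55.93708235325786, 'cx': 282.00495011590846, 'cy': 208.0053601847362, 'camera_from_world': array([[-0.37  ,  0.929 , -0.0106,  0.2075],
       [ 0.5929,  0.2274, -0.7725, -0.2721],
       [-0.7152, -0.2921, -0.635 ,  1.0868],
       [ 0.    ,  0.    ,  0.    ,  1.    ]])}
top {'vertical_fov': 42.60757846155232, 'cx': 269.6967530138193, 'cy': 215.27924394664527, 'camera_from_world': array([[-0.0047, -0.9991,  0.0413, -0.024 ],
       [-0.9926, -0.0004, -0.1215,  0.5477],
       [ 0.1214, -0.0416, -0.9917,  0.8087],
       [ 0.    ,  0.    ,  0.    ,  1.    ]])}
{'vertical_fov': 68.33310656866772, 'cx': 283.01167275135913, 'cy': 212.93766239946322, 'camera_from_world': array([[ 0.438 ,  0.899 , -0.0001, -0.5247],
       [ 0.8501, -0.4141,  0.3255, -0.0408],
       [ 0.2925, -0.1427, -0.9456,  0.3804],
       [ 0.    ,  0.    ,  0.    ,  1.    ]])}
[[ 0.4384 -0.0007 -0.8988]
 [ 0.8988 -0.0012  0.4384]
 [-0.0014 -1.      0.0001]] 0.1
```

View pics/scene0.png

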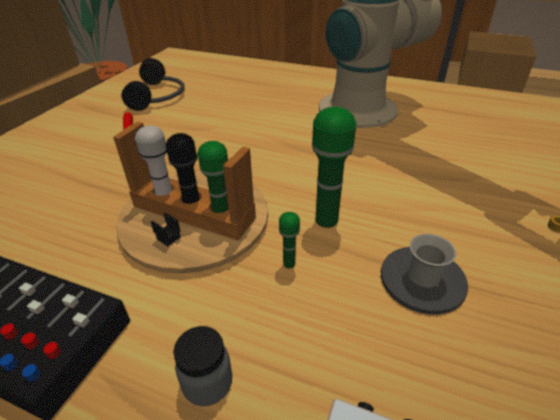

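View pics/top0.png

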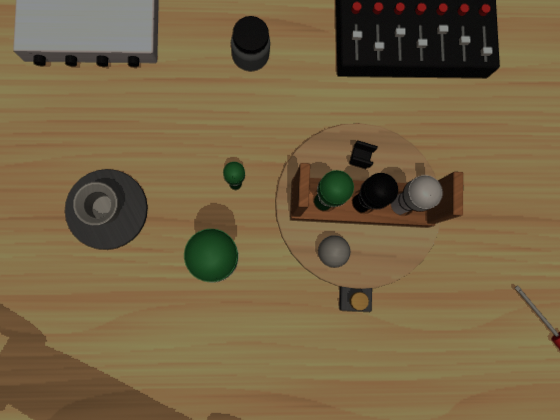

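Scene view: the rack row is silver (150,140), black (182,150) and green (213,157). A large green mic stands at (333,130) and a small one at (289,225), both look-alikes. The desk base is at (425,275). Top view: heads are green (337,187), black (379,190) and silver (424,192), the base is at (106,208), and the large look-alike is at (211,255). I'll measure these next.

```bash
cat > h.py <<'E'
from plant import *
import cv2,numpy as np
np.set_printoptions(precision=4,suppress=True)
def ray(p,uv):
    f=210/np.tan(np.radians(p["vertical_fov"]/2)); T=p["camera_from_world"]; R=T[:3,:3]
    d=R.T@np.array([(uv[0]-p["cx"])/f,(uv[1]-p["cy"])/f,1]); return -R.T@T[:3,3],d
def onplane(p,uv,z):
    c,d=ray(p,uv); return c+d*(z-c[2])/d[2]
def proj(p,X):
    f=210/np.tan(np.radians(p["vertical_fov"]/2)); q=p["camera_from_world"]@np.append(X,1)
    return f*q[:2]/q[2]+[p["cx"],p["cy"]]
def rot(a): # tool down, jaw axis at angle a (rad) in xy
    x=np.array([np.cos(a),np.sin(a),0]); y=np.array([0,0,-1.]); return np.c_[x,y,np.cross(x,y)]
E
python3 - <<'E'
from h import *
im=cv2.imread("pics/top0.png"); p=camera_params("top")
g=cv2.cvtColor(im,cv2.COLOR_BGR2GRAY)
hs=[]
for n,(u,v) in dict(green=(337,187),black=(379,190),silver=(424,192)).items():
    c=im[v-30:v+30,u-30:u+30]; best=None
    for ch in (cv2.cvtColor(c,cv2.COLOR_BGR2GRAY),c[:,:,2].copy()):
        h=cv2.HoughCircles(ch,cv2.HOUGH_GRADIENT_ALT,1,10,param1=80,param2=0.5,minRadius=13,maxRadius=22)
        if h is not None: print(n,[(q[:3]+[u-30,v-30,0],onplane(p,q[:2]+[u-30,v-30],.155)) for q in h[0]])
hsv=cv2.cvtColor(im,cv2.COLOR_BGR2HSV)
m=((hsv[:,:,1]<75)).astype(np.uint8)*255; m[:, :40]=0;m[:,170:]=0;m[:150]=0;m[270:]=0
m=cv2.morphologyEx(m,cv2.MORPH_OPEN,np.ones((5,5)))
c=max(cv2.findContours(m,0,1)[0],key=cv2.contourArea); e=cv2.fitEllipse(cv2.convexHull(c)); print("plate",e,onplane(p,e[0],.008))
cup=((g>70)&(m>0)).astype(np.uint8)*255
c=max(cv2.findContours(cup,0,1)[0],key=cv2.contourArea); e=cv2.fitEllipse(cv2.convexHull(c)); print("rim",e,onplane(p,e[0],.07))
o=cv2.resize(np.hstack([im[140:270,40:180],cv2.cvtColor(cup[140:270,40:180],8),im[140:270,280:480]]),None,fx=1.6,fy=1.6); cv2.imwrite("pics/chk.png",o)
E
```

```text
green [(array([336.    , 187.    ,  16.6208]), array([ 0.5714, -0.1101,  0.155 ]))]
green [(array([337.    , 187.    ,  17.3006]), array([ 0.5714, -0.1115,  0.155 ]))]
black [(array([379.    , 192.    ,  18.0882]), array([ 0.5647, -0.1687,  0.155 ]))]
black [(array([378.    , 191.    ,  17.9875]), array([ 0.5661, -0.1674,  0.155 ]))]
silver [(array([427.    , 192.    ,  16.0835]), array([ 0.5649, -0.2347,  0.155 ]))]
silver [(array([426.    , 192.    ,  16.3919]), array([ 0.5649, -0.2333,  0.155 ]))]
plate ((105.69916534423828, 208.9341278076172), (79.05252838134766, 82.0994644165039), 68.9382553100586) [0.5609 0.2355 0.008 ]
rim ((94.7801513671875, 203.24269104003906), (42.685157775878906, 44.24353790283203), 60.088558197021484) [0.5611 0.2355 0.07  ]
```

Plate and rim agree on the base at (0.561, 0.2355). Next I'll size the tall look-alike for path planning and take a close wrist view.

```bash
python3 - <<'E'
from h import *
s=camera_params("scene");t=camera_params("top")
F=onplane(s,(327,222),0);print("tall foot",F)
for z in (.2,.25,.3): print(z,proj(s,[F[0]-.0,F[1],z]), onplane(t,(211,255),z))
w=camera_params("wrist");st=state();R=st["tcp_rot"];T=w["camera_from_world"]
C=-T[:3,:3].T@T[:3,3];print("cam in tool",R.T@(C-st["ee_pos"]),"axis",R.T@T[2,:3])
for z in (.3,.35,.4,.45):
  for P in ((.571,-.111),(.561,.2355)): print(z,P,solve_ik([*P,z],rot(np.radians(-3))))
print(solve_ik([.23,.472,.42],R))
E
```

```text
tall foot [0.4804 0.0569 0.    ]
0.2 [335.1347 123.0691] [0.4778 0.0547 0.2   ]
0.25 [337.7369  91.4229] [0.4754 0.0513 0.25  ]
0.3 [340.6472  56.0289] [0.473 0.048 0.3  ]
cam in tool [-0.0002 -0.1697  0.0854] axis [ 0.0013  0.9455 -0.3256]
0.3 (0.571, -0.111) [-14.6379  12.4655  59.0267  -0.     108.5078 -11.6379]
0.3 (0.561, 0.2355) [ 19.295   17.1114  53.5505  -0.     109.3381  22.295 ]
0.35 (0.571, -0.111) [-14.6379  13.8968  51.6414  -0.     114.4618 -11.6379]
0.35 (0.561, 0.2355) [ 19.295   18.7542  45.8105  -0.     115.4353  22.295 ]
0.4 (0.571, -0.111) [-14.6379  16.4221  42.7779  -0.     120.8    -11.6379]
0.4 (0.561, 0.2355) [ 19.295   21.6579  36.2839  -0.     122.0582  22.295 ]
0.45 (0.571, -0.111) [-14.6379  20.4697  31.6663  -0.     127.8639 -11.6379]
0.45 (0.561, 0.2355) [ 19.295   26.5428  23.7088  -0.     129.7484  22.295 ]
[ 59.9897   7.5666  50.5962   0.0018 121.9188  -4.0104]
```

```bash
python3 - <<'E'
from h import *
movel([.23,.472,.40]); reach([.571,-.111,.31],rot(np.radians(-3)))
hold(.2);w=camera_params("wrist");im=read_camera("wrist")[:,:,::-1].copy()
np.savez("w1.npz",**w);cv2.imwrite("pics/w1.png",im);print(state()["t"],state()["ee_pos"],state()["wrist_force"])
for X in ([.571,-.111,.155],[.571,-.111,.177]): print(proj(w,X))
E
```

```text
4.2333 [ 0.5711 -0.1106  0.3101] [ 0.8431 -0.6806 -0.1751]
[284.0602 189.7214]
[284.1304 195.2251]
```

View pics/w1.png

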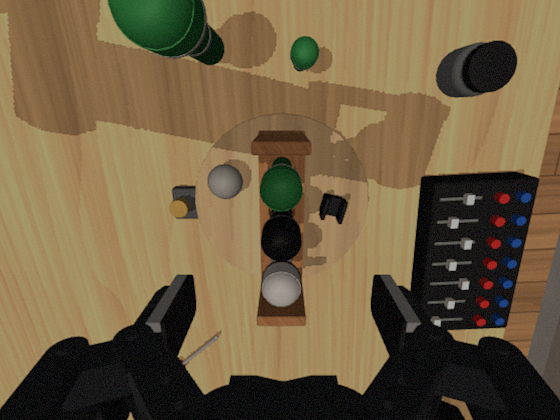

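The wrist view shows the heads at green (281,188), black (281,240) and silver (281,288). The row is vertical in the picture, so the jaw angle is right. I'll refine with circle fits.

```bash
python3 - <<'E'
from h import *
w=dict(np.load("w1.npz"));im=cv2.imread("pics/w1.png");t=camera_params("top")
for u,v in ((281,188),(281,240),(281,287)):
    c=im[v-32:v+32,u-32:u+32]
    for ch in (cv2.cvtColor(c,cv2.COLOR_BGR2GRAY),c[:,:,2].copy(),c[:,:,1].copy()):
        h=cv2.HoughCircles(ch,cv2.HOUGH_GRADIENT_ALT,1,10,param1=80,param2=0.4,minRadius=16,maxRadius=26)
        if h is not None:
            for q in h[0]: print(q[:3]+[u-32,v-32,0],onplane(w,q[:2]+[u-32,v-32],.155))
def tri(a,b):
    A=[];r=[]
    for p,uv in ((w,a),(t,b)):
        c,d=ray(p,uv);d/=np.linalg.norm(d);M=np.eye(3)-np.outer(d,d);A.append(M);r.append(M@c)
    return np.linalg.lstsq(np.vstack(A),np.hstack(r),rcond=None)[0]
print(tri((281,188),(336.5,187)),tri((281.5,239),(378.5,191.5)),tri((281.5,288),(426,192)))
E
```

```text
[281.     191.      21.9423] [ 0.5676 -0.1123  0.155 ]
[278.    190.     22.323] [ 0.5644 -0.111   0.155 ]
[281.    186.     21.834] [ 0.5679 -0.1067  0.155 ]
[279.     240.      21.7643] [ 0.5623 -0.1699  0.155 ]
[281.     242.      20.9022] [ 0.5644 -0.1726  0.155 ]
[283.     235.      21.4834] [ 0.5671 -0.164   0.155 ]
[280.     290.      20.0261] [ 0.5598 -0.2361  0.155 ]
[280.     290.      19.7127] [ 0.5598 -0.2361  0.155 ]
[281.     290.      20.0949] [ 0.561  -0.2361  0.155 ]
[ 0.5686 -0.1073  0.1671] [ 0.5651 -0.1675  0.1576] [ 0.5629 -0.2306  0.1608]
```

```bash
python3 - <<'E'
from h import *
R=rot(np.radians(-3))
movel([.568,-.110,.22],R); print(movel([.568,-.110,.130],R,vel=.06,force_limit=8)); s=state();print(s["ee_pos"],s["wrist_force"])
gripper_to(.03,50); s=state();print(s["opening"],s["wrist_force"],s["t"])
movel([.568,-.110,.145],R,vel=.03); s=state();print(s["opening"],s["wrist_force"])
movel([.568,-.110,.39],R,vel=.12); hold(.2);s=state();print(s["opening"],s["wrist_force"],s["t"])
for n in("wrist","scene"): cv2.imwrite(f"pics/l_{n}.png",read_camera(n)[:,:,::-1])
a,b=[cv2.imread(f"pics/l_{n}.png") for n in("wrist","scene")]
cv2.imwrite("pics/l.png",cv2.resize(np.hstack([a,b]),(800,300)))
E
```

```text
False
[ 0.5682 -0.1101  0.1305] [ 0.5033 -0.9944 -0.0277]
0.04321236737280955 [-0.6945  0.0643  3.3195] 7.1167
0.04260477317283441 [-0.3463  0.9445 -2.926 ]
0.04305122355648869 [ 0.3645  0.0967 -1.8255] 10.1583
```

View pics/l.png

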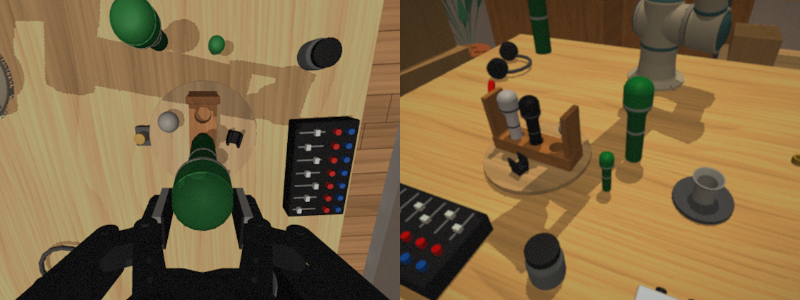

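The green mic is held, and black and silver still stand in the rack. Now I'll carry it over to the cup at full height and check its alignment above the rim.

```bash
python3 - <<'E'
from h import *
R=rot(np.radians(-3))
movel([.561,.2355,.39],R,vel=.15); movel([.561,.2355,.215],R,vel=.1); hold(.3)
s=state();print(s["ee_pos"],s["opening"],s["t"])
o=[]
for n,c in (("wrist",(283,180)),("scene",(420,210))):
    w=camera_params(n);im=read_camera(n)[:,:,::-1].copy();cv2.imwrite(f"pics/hov_{n}.png",im);np.savez(f"hov_{n}.npz",**w)
    P=s["ee_pos"]; print(n,"foot",proj(w,P-[0,0,.104]),"head",proj(w,P+[0,0,.019]),"cup rim",proj(w,[.561,.2355,.07]))
    u,v=map(int,proj(w,P-[0,0,.06])); u=min(max(u,100),460);v=min(max(v,120),300)
    print("crop origin",u-100,v-120); o.append(cv2.resize(im[v-120:v+120,u-100:u+100],(400,480)))
cv2.imwrite("pics/hov.png",np.hstack(o))
E
```

```text
[0.561  0.2355 0.2151] 0.04277941815306235 14.9083
wrist foot [284.3019 203.1606] head [285.1907 269.1905] cup rim [284.1244 191.6459]
crop origin 184 99
scene foot [439.5326 228.4817] head [464.7146 151.6304] cup rim [432.629  249.4831]
crop origin 347 83
```

View pics/hov.png

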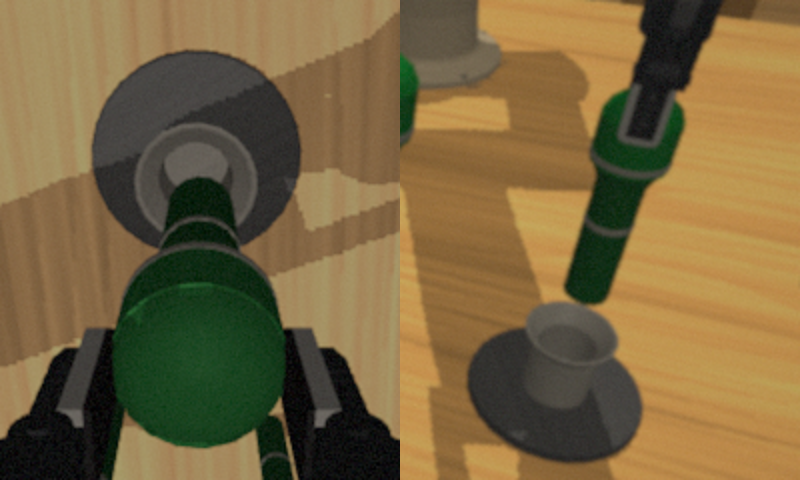

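Both views put the foot where I predicted and the rim within about 2 mm, against 5 mm of slack in the bore. I'll lower until it touches.

```bash
python3 - <<'E'
from h import *
movel([.560,.2365,.165],vel=.08)
print(movel([.560,.2365,.105],vel=.03,force_limit=6)); s=state();print(s["ee_pos"],s["wrist_force"],s["opening"],s["t"])
hold(.2);s=state();print(s["ee_pos"],s["wrist_force"])
im=read_camera("scene")[:,:,::-1];cv2.imwrite("pics/in.png",cv2.resize(im[90:330,330:530],(500,600)))
E
```

```text
True
[0.56   0.2365 0.1187] [1.3388 1.3106 4.5916] 0.042971447216655564 17.1833
[0.56   0.2364 0.1186] [ 0.1562 -0.4855  4.8559]
```

View pics/in.png

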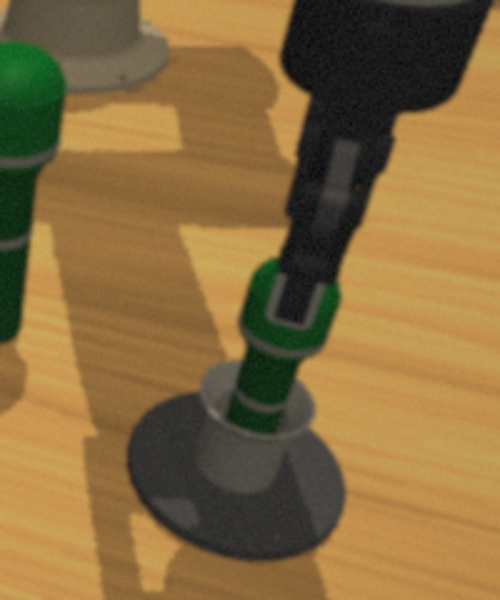

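The tool stopped at TCP z 0.1187, where 0.119 was expected for floor contact, and the mic sits centred in the cup. Releasing.

```bash
python3 - <<'E'
from h import *
gripper_to(.085); hold(.2); s=state();print(s["opening"],s["wrist_force"])
movel([.560,.2365,.30],vel=.1); hold(.5);s=state();print(s["ee_pos"],s["wrist_force"],s["t"])
o=[]
for n in("scene","top"):
    im=read_camera(n)[:,:,::-1]; o.append(im[60:360])
cv2.imwrite("pics/end.png",cv2.resize(np.hstack([o[0][:,100:520],o[1][:,60:480]]),(800,286)))
im=read_camera("wrist")[:,:,::-1]; w=camera_params("wrist")
h=cv2.HoughCircles(cv2.cvtColor(im,cv2.COLOR_BGR2GRAY)[120:300,190:370].copy(),cv2.HOUGH_GRADIENT_ALT,1,10,param1=80,param2=.4,minRadius=15,maxRadius=35)
if h is not None:
    for q in h[0]: print(q+[190,120,0],onplane(w,q[:2]+[190,120],.143))
E
```

```text
0.08518266288396915 [ 0.2492 -0.2363  0.3388]
[0.56   0.2365 0.3   ] [ 0.1527  0.6406 -0.1327] 20.6083
[284.   176.    23.52] [0.56   0.2504 0.143 ]
[274.     266.      19.4498] [0.5426 0.1426 0.143 ]
[294.     238.      20.0499] [0.5678 0.1776 0.143 ]
[242.     279.      19.6127] [0.503  0.1269 0.143 ]
```

View pics/end.png

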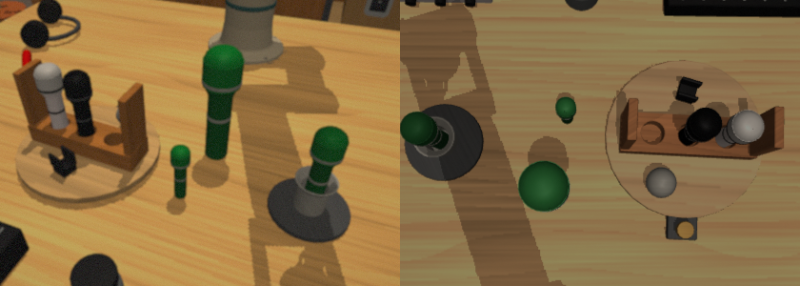

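```bash
python3 -c "
from plant import *
print(state()['t']); hand_in()"
```

```text
20.7583
the job is handed in; nothing more can be done
```

The green microphone is standing in the cup of the desk base, and the job is handed in at about 20.8 s of the 48 s allowed. No verdict is reported, so what follows are my own checks.

- **Pick and carry:** I gripped the head across the row, lifted it clear, and carried it above the tall green look-alike.
- **Placing:** I lowered it until it touched the cup floor. The tool stopped at 0.1187 m, where 0.119 m was expected, with about 5 N of contact. Then I released it and retreated to 0.30 m.
- **Last pictures:** The green mic stands in the cup, the black and silver ones stand in their slots, and the gripper is clear with no force reading above 1 N.
- **Disagreement:** The final wrist-view circle fit puts the head about 14 mm off the cup's axis in y. That suggests a lean of about 6° within the bore's slack, under the 16° limit. The fit is rough, with an error of several mm, and I did not measure it further.
- **Not explained:** The grip closed to 43 mm on the 46 mm head. I put this down to soft pads; the mic did not slip.

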